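Ease the raised needle head of a sample concentrator down onto its depth stop

TASK

Bring the raised needle head of the sample concentrator down until it rests on its depth stop, the needles in the tubes: flick the red release lever right over to its other end without forcing it, then take the weight at the crank handle and wind up just enough for the ratchet pawl to spring clear. Let the head down by the crank handle, keeping hold until it rests on the stop: never let it run or bang, and do not force it against the stop. Then let go of the crank, leaving the pawl off, and leave the tube rack, jar and bottle where they are.

Things in the scene. Friction and masses are not known exactly. Their poses are not given: they have to be found in the camera images.
- stand: Sample concentrator, fixed to the bench. Origin on the bench under the gear housing, z up. In its frame (mm): base plate x -90..90, y -70..260, 12 thick; white gear housing x -63..53, y -30..60, top at z 235; heater with 12 glass tubes (tops at z 135) centred at y 173. Crank, ratchet wheel, pawl and release lever are on the housing's -y side.
- wheel_centre (a point): Centre of the steel ratchet wheel, on the crank axis, at (0, -39, 165) mm in the stand's frame; the crank axis runs along the stand's y. Wheel radius 42 mm over its 14 teeth, 34 mm at their roots, 10 mm thick. With the pawl in, the wheel turns only upward, clicking every 0.45 rad. A pinion of 25 mm radius on this shaft drives the head's rack: 1 rad of crank is 25 mm of head.
- crank (a joint): Crank angle in rad: grows as the head is wound up (clockwise seen from the handle side, -y), falls as it comes down; head height over the lowest stop setting = 25 mm x this. Held by the pawl at about 3.37 at the start. Handle centre in the stand's frame, psi = 3.6 - crank: x = 70 cos(psi), z = 165 + 70 sin(psi) mm: lowering takes it from the far (+x) side over the top to the near side.
- crank_grip: Black crank handle: a freely spinning sleeve 100 mm long along the stand's y, 23 mm diameter in its middle 60 mm; origin at its centre, y -116.5 mm in the stand's frame, 70 mm from the crank axis (crank arm at y -56..-64). Can be gripped from above at any crank angle met here. The head's weight loads it with 2 to 5 N in the lowering direction; with pawl off and nobody holding, the head runs down.
- release_lever: Release lever; origin on its pivot at (-45, -39, 212) mm in the stand's frame, swinging 0.9 rad about the stand's y between end stops. At the start (pawl sprung in) it leans 0.45 rad to the stand's +x; flicked over it leans 0.45 rad to -x and stays by friction. Pushing its bar takes 1 to 3 N until the end stop; pressing there with over 25 N would bend it.
- lever_bar (a point): Middle of the lever's red thumb bar (13 mm diameter, along the stand's y, y -25..-76 mm, 58 mm from the pivot). In the stand's frame at (-20, -54, 264) mm at the start, (-70, -54, 264) mm when fully over.
- pawl_nose (a point): Centre of the pawl's rounded nose (3.5 mm radius). The pawl turns on the lever's pivot, sprung to the lever: with the lever over the spring lifts it, but the loaded tooth keeps it in until the crank is wound up about 0.01 to 0.05 rad. Its distance from wheel_centre: 39 mm or less between two teeth, up to 46 mm riding over a tooth, 55 mm or more when sprung clear.
- head: Needle head (0.7 to 1.05 kg) with arm and rack; it slides straight up and down. Origin on the underside of its aluminium arm, straight above the depth stop. The arm, 14 mm thick, spans x -55..45, y 20..230 mm in the stand's frame; a blue manifold 100 x 120 mm with 12 needles hangs from it over the tubes. Not to be pushed by hand.
- depth_stop: Adjustable depth stop: brass pillar with a black rubber cap on top of the housing at (20, 40) mm in the stand's frame; its height (top at z 262 to 286 mm) differs from time to time; pressing does not move it. Origin: centre of its top face. The head rests when its origin meets this one (within 1 mm); over 40 N on the stop is forcing it.
- tube_rack: Bystander: white rack 75 x 150 mm with red-capped tubes, 94 mm high; origin at the centre of its underside.
- specimen_jar: Bystander: white jar, 54 mm diameter, 65 mm high; origin at the centre of its underside.
- buffer_bottle: Bystander: white bottle with blue cap, 64 mm diameter, 130 mm high; origin at the centre of its underside.

How it is judged (in metres and radians):
On the way, in this order (a step that is already met when the one before it is completed fails the run):
1. the release lever is over at its other end while the loaded tooth still keeps the pawl in and the head up (x of lever_bar in the frame of stand below -0.06 m and distance between pawl_nose and wheel_centre below 0.042 m and z of head in the frame of depth_stop above 0.045 m), for 0.2 s.
2. with the fingers on the crank handle the pawl has sprung clear, the head still up (distance between pawl_nose and wheel_centre above 0.05 m and contact force between the fingers and crank_grip above 0.5 N and z of head in the frame of depth_stop above 0.045 m), for 0.1 s.
3. the head is well on its way down, the fingers still on the crank handle (z of head in the frame of depth_stop below 0.025 m and contact force between the fingers and crank_grip above 0.5 N), for 0.05 s.
4. the head has come to rest on the depth stop with the fingers still on the crank handle (contact force between head and depth_stop above 2 N and z of head in the frame of depth_stop below 0.002 m and contact force between the fingers and crank_grip above 0.5 N), for 0.1 s.
At the end, for the whole second after the job is handed in: The head rests at a standstill with its weight on the depth stop (within 2 mm), the release lever is over and the pawl clear of the wheel (nose more than 50 mm from the wheel's centre), the crank is let go, and rack, jar and bottle are within 15 mm of where they stood (z of head in the frame of depth_stop below 0.002 m and contact force between head and depth_stop above 3 N and linear speed of head below 0.005 m/s and x of lever_bar in the frame of stand below -0.06 m and distance between pawl_nose and wheel_centre above 0.05 m and distance of each of tube_rack, specimen_jar, buffer_bottle from where it was at the start of the episode below 0.015 m); the robot touches nothing.
It fails at once if the head runs: it moves faster than 0.12 m/s (linear speed of head above 0.12 m/s).
It fails at once if the head is forced or banged against the depth stop (more than 40 N) (contact force between head and depth_stop above 40 N).
It fails at once if the release lever is forced (more than 25 N) (contact force between any of the fingers, the arm and release_lever above 25 N).
It fails at once if the robot pushes on the needle head (more than 5 N) (contact force between any of the fingers, the arm and head above 5 N).
It fails at once if a bystander is knocked away (15 mm) (distance of any of tube_rack, specimen_jar, buffer_bottle from where it was at the start of the episode above 0.015 m).
It also fails if it takes over 72 s, if anything falls off the work surface, if the arm or the gripper's body presses on something with over 40 N, if the wrist force passes 120 N, or if a joint passes its speed limit or range.

ROBOT

A 6-joint arm with a two-finger parallel gripper is mounted at the origin on the work surface. World frame = base frame: x ahead of the robot, y to its left, z up, the work surface at z = 0. Lengths are in mm, angles in rad, forces in N, time in s.
With the tool pointing down it reaches from about 275 to 975 mm from the base axis. Payload 8.4 kg.
Tool frame: the origin (TCP) lies at the very end of the fingers, on their centre line; the grasp point (between the pads) lies 19 mm behind it; x points along the fingers, y is the direction in which the jaws open and shut, and the axes are right-handed (so a half turn about x gives the same grasp; the last joint's range is limited). The gripper opens to 92 mm and grips with 3 to 60 N. Pads are 20 mm wide; open, the fingers measure 128 mm over their backs; the gripper's body (75 mm by 189 mm) begins 69 mm behind the grasp point.
Start: joints at [-1.286, 0.353, 1.633, -0, 1.155, -0.002], TCP at [176.801, -599.474, 214.583] pointing down, gripper open.
Joint ranges: [-2.63, 2.63], [-0.92, 2.1], [0.06, 2.66], [-1.3, 4.44], [0, 2.69], [-3.02, 3.02]. Speed limits (rad/s): [2.22, 2.22, 2.79, 3.14, 3.14, 3.14].

INTERFACE

Orientations are given as a unit quaternion [x, y, z, w].
In Python, from rig import sense, grab_frame, hand_in gives the robot as it stands.
- The arm moves only by the tool servo_tool, never from a script. Its argument "increments" is a list of rows, each a list of 3 entries, a list of its own where there are three numbers: the closure, from 0 (fully open) to 1 (shut), then the shift along the tool's x, y, z in m, then the turn about the tool's x in rad. A call has 1 to 12 rows; each row is the pose to reach, as a shift and turn from the pose commanded when the call began, along the tool's axes at that moment; what a row does not reach only later rows make up. A row lasts 1/8 s, in which the tool goes at most 62.5 mm and 10.7 degrees, less where a joint would pass 70% of its speed; a pose out of reach is approached as far as the arm can. A call with a gripper value outside its range is refused whole. The fingers move at their own pace and stop on an object; "grip_force" is the grip in N (left out, the last holds). Time passes only in rows, so rows that repeat a pose let the fingers close. It gives the time, the measured TCP pose, the force and the opening at its end, in the units of the state.
- sense(): the state, without advancing time (a new reading comes with each control period).
- grab_frame(name): name is "scene" or "side" or "wrist"; returns a dict with "color" (480x640x3 uint8, blue, green, red), "fx", "fy", "cx", "cy" (pixels), "extrinsics" (4x4, takes a point from camera to world coordinates). Camera axes: x right, y up, looking along -z (the intrinsics and any distortion apply to the point x, -y, -z); pixel columns grow to the right and rows downward; lengths in mm; the calibration is good to about 2 mm. The wrist camera is an equidistant fisheye: a pixel r from the principal point sees the ray r / f radians off the axis. A picture is of the moment at which its call begins. There is no depth.
- hand_in(): hands the job in, once; it reports no verdict.
The state is a dict: "t": time; "qpos": joint angles; "dq": joint speeds; "joint_efforts": joint torques, N m; "tcp_pos": TCP position; "orientation": TCP orientation; "force": force on the tool from outside, world axes, zero at the start; "ft_torque": the same for the moment, N m; "finger_gap": opening from 0.0 (shut) to 1.0 (fully open).
Only numpy, scipy, OpenCV 4.12 (cv2) and the standard library are available. Lean on these libraries where they do the work, as an engineer would, in place of code of your own. Each camera call takes 0.05 s, during which the arm holds its last target.

## Working session

There is one attempt and no reset: what is moved stays moved. The work goes in short steps, Python scripts to look and compute and a tool call to move; the robot and the scene stay as the last step left them, time stands still between calls to the robot, and variables do not carry over. Pictures are saved under pics/ and viewed, and the job is handed in when it is done.

Besides the shell and the picture viewer there is one more tool, called after "Call:" as a command line: name --argument value ..., lists and objects as JSON in quotes. servo_tool: Moves the arm, as the interface text tells. Its arguments: {"type":"object","properties":{"increments":{"type":"array","items":{"type":"array"}},"grip_force":{"type":"number"}},"required":["increments"]}

```bash
mkdir -p pics; ls; python3 - <<'E'
from rig import sense, grab_frame
import cv2
print(sense())
for n in ("scene","side","wrist"):
    f=grab_frame(n); cv2.imwrite(f"pics/{n}0.png",f["color"]); print(n,f["fx"],f["fy"],f["cx"],f["cy"],f["extrinsics"],[k for k in f])
E
```

```text
pics
{'t': 0.0, 'qpos': array([-1.28642565e+00,  3.53632250e-01,  1.63415630e+00,  2.60016512e-05,
        1.15520822e+00, -2.40043507e-03]), 'dq': array([-8.82118533e-05,  1.04267441e-03, -1.44857419e-04,  5.69560513e-04,
        1.26243120e-03, -4.68402664e-05]), 'joint_efforts': array([ 2.42121205e-03, -5.93832743e+01, -3.34214365e+01,  7.00624567e-02,
        2.34778610e-02, -9.94434913e-05]), 'tcp_pos': array([ 176.64898196, -598.98005133,  213.86415054]), 'orientation': array([-0.6997893 , -0.10153082,  0.69991217, -0.10054545]), 'force': array([-0.22628104, -0.19437668,  0.17870311]), 'ft_torque': array([ 0.0028175 ,  0.00066728, -0.03450555]), 'finger_gap': 1.002845071534668}
scene 487.247993440253 487.247993440253 317.8068157124036 237.66162565758322 [[-5.41620265e-01 -6.70440423e-01  5.07106623e-01  1.09080768e+03]
 [ 8.40599273e-01 -4.27399292e-01  3.32750217e-01  2.42241437e+02]
 [-6.35218432e-03  6.06497719e-01  7.95059851e-01  9.83609212e+02]
 [ 0.00000000e+00  0.00000000e+00  0.00000000e+00  1.00000000e+00]] ['color', 'fx', 'fy', 'cx', 'cy', 'extrinsics']
side 477.87451545768243 477.87451545768243 320.83720792862584 246.53195533019374 [[-9.82147177e-01 -1.58719648e-01  1.00970276e-01  6.78306668e+02]
 [ 1.87697395e-01 -7.91134618e-01  5.82130316e-01  5.03206683e+02]
 [-1.25144376e-02  5.90689504e-01  8.06801896e-01  1.05517707e+03]
 [ 0.00000000e+00  0.00000000e+00  0.00000000e+00  1.00000000e+00]] ['color', 'fx', 'fy', 'cx', 'cy', 'extrinsics']
wrist 371.64829954431775 371.64829954431775 312.4334747435465 241.8999885836313 [[ 2.83054384e-01  9.31515106e-01  2.28385252e-01  2.41690512e+02]
 [-9.59103403e-01  2.75144696e-01  6.64534265e-02 -5.81013466e+02]
 [-9.36620116e-04 -2.37855006e-01  9.71300221e-01  3.84302453e+02]
 [ 0.00000000e+00  0.00000000e+00  0.00000000e+00  1.00000000e+00]] ['color', 'fx', 'fy', 'cx', 'cy', 'extrinsics']
```

View pics/scene0.png

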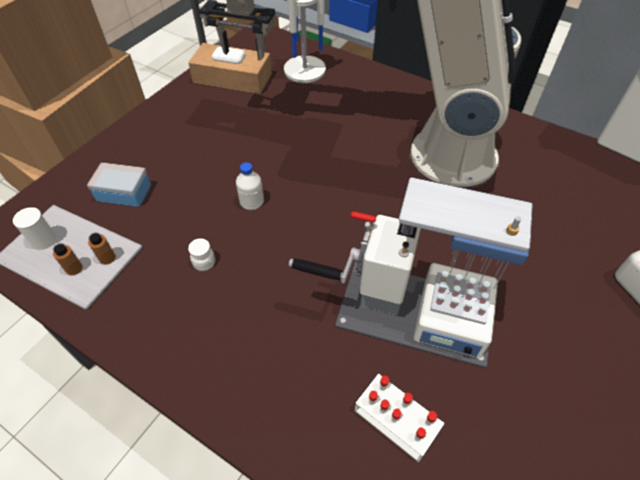

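View pics/side0.png

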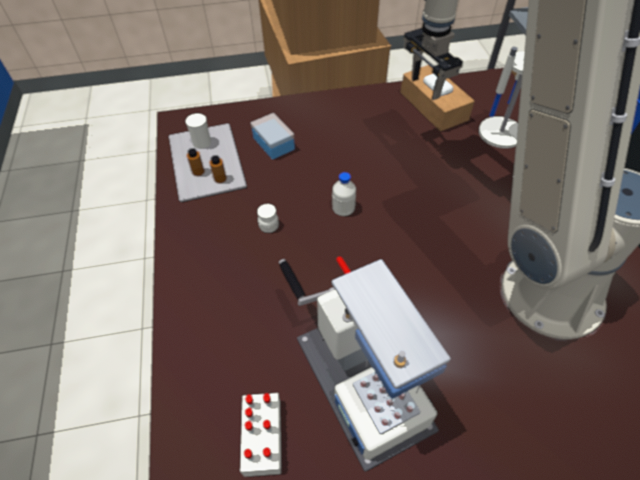

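View pics/wrist0.png

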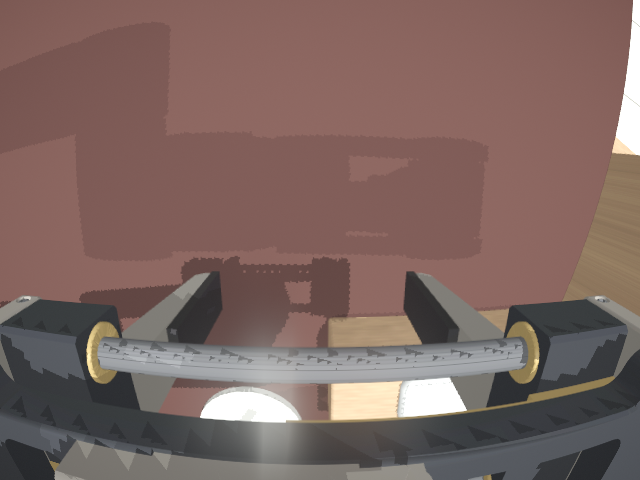

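The scene view shows the crank handle (black, about (291..345, 263..275)), the red bar (352..375, 214..218) and the base plate corners at about (340,323) and (487,360). The side view shows the same parts from the other side. I'll enlarge both to get exact pixels.

```bash
python3 - <<'E'
import cv2
a=cv2.imread("pics/scene0.png")[170:370,280:540]
cv2.imwrite("pics/s1.png",cv2.resize(a,None,fx=3,fy=3,interpolation=cv2.INTER_CUBIC))
a=cv2.imread("pics/side0.png")[250:470,270:460]
cv2.imwrite("pics/d1.png",cv2.resize(a,None,fx=2.7,fy=2.7,interpolation=cv2.INTER_CUBIC))
E
```

```text
(no output)
```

View pics/s1.png

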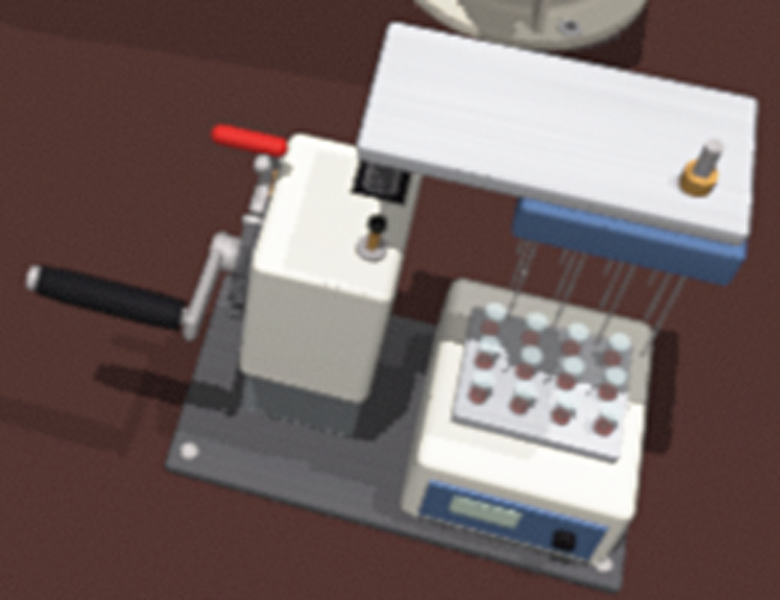

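View pics/d1.png

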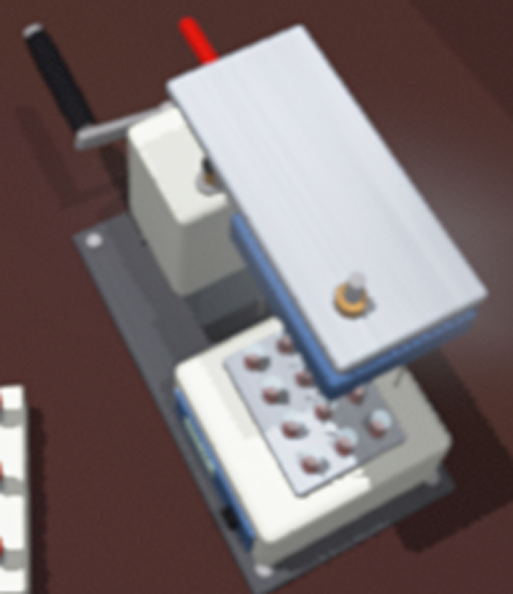

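```bash
cat > h.py <<'E'
import numpy as np, cv2
from scipy.optimize import least_squares
from scipy.spatial.transform import Rotation as R
from rig import sense, grab_frame, hand_in
def proj(f,p):
    E=f["extrinsics"]; c=(np.atleast_2d(p)-E[:3,3])@E[:3,:3]
    return np.c_[f["fx"]*c[:,0]/-c[:,2]+f["cx"], f["fy"]*-c[:,1]/-c[:,2]+f["cy"]]
def S(P,q):  # stand->world
    x,y,a=q; P=np.atleast_2d(P).astype(float); c,s=np.cos(a),np.sin(a)
    return np.c_[x+c*P[:,0]-s*P[:,1], y+s*P[:,0]+c*P[:,1], P[:,2]]
E
cat > fit.py <<'E'
from h import *
A={(90,-70,12):(168,465),(90,260,12):(622,583),(53,-30,235):(250,268),(53,60,235):(393,298),(-63,-30,235):(292,136),
(68,-166.5,181):(33,278),(-20,-76,264):(217,133),(45,20,360):(358,155),(45,230,360):(745,238),(-55,20,360):(392,25),(-55,230,360):(757,100)}
B={(90,-70,12):(76,238),(-90,260,12):(452,485),(90,260,12):(262,592),(68,-166.5,181):(33,30),(-20,-76,264):(187,22),(45,20,360):(168,85),(-55,20,360):(302,27),(-55,230,360):(487,293),(45,230,360):(345,368)}
fs=grab_frame("scene"); fd=grab_frame("side")
PA=np.array(list(A)); ua=np.array(list(A.values()))/3+[280,170]
PB=np.array(list(B)); ub=np.array(list(B.values()))/2.7+[270,250]
r=lambda q: np.r_[(proj(fs,S(PA,q))-ua).ravel(),(proj(fd,S(PB,q))-ub).ravel()]
s=min((least_squares(r,[500,100,a],loss="soft_l1") for a in np.arange(-3,3,1)),key=lambda s:s.cost)
print(s.x); print(np.c_[np.r_[PA,PB],r(s.x).reshape(-1,2)].round(1))
np.save("q.npy",s.x)
for n,P in dict(handle=(68,-116.5,181),bar=(-20,-54,264),over=(-70,-54,264),wheel=(0,-39,165)).items(): print(n,S(P,s.x).round(1))
E
python3 fit.py
```

```text
[549.23982445  42.56306859   6.5550135 ]
[[ 9.000e+01 -7.000e+01  1.200e+01 -9.000e-01  2.000e-01]
 [ 9.000e+01  2.600e+02  1.200e+01  3.000e-01  2.900e+00]
 [ 5.300e+01 -3.000e+01  2.350e+02  4.000e-01 -8.000e-01]
 [ 5.300e+01  6.000e+01  2.350e+02  4.000e-01  9.000e-01]
 [-6.300e+01 -3.000e+01  2.350e+02  4.000e-01 -2.200e+00]
 [ 6.800e+01 -1.665e+02  1.810e+02  2.400e+00  8.000e-01]
 [-2.000e+01 -7.600e+01  2.640e+02 -1.600e+00  1.000e-01]
 [ 4.500e+01  2.000e+01  3.600e+02  1.000e-01 -2.900e+00]
 [ 4.500e+01  2.300e+02  3.600e+02  2.400e+00 -7.000e-01]
 [-5.500e+01  2.000e+01  3.600e+02 -0.000e+00 -1.200e+00]
 [-5.500e+01  2.300e+02  3.600e+02  1.000e+00 -3.000e-01]
 [ 9.000e+01 -7.000e+01  1.200e+01 -1.800e+00 -1.800e+00]
 [-9.000e+01  2.600e+02  1.200e+01  1.900e+00 -2.000e-01]
 [ 9.000e+01  2.600e+02  1.200e+01 -2.300e+00  1.600e+00]
 [ 6.800e+01 -1.665e+02  1.810e+02  8.000e-01  1.900e+00]
 [-2.000e+01 -7.600e+01  2.640e+02 -1.400e+00 -1.500e+00]
 [ 4.500e+01  2.000e+01  3.600e+02 -1.100e+00 -2.000e+00]
 [-5.500e+01  2.000e+01  3.600e+02 -4.000e-01 -2.200e+00]
 [-5.500e+01  2.300e+02  3.600e+02  1.100e+00 -5.000e-01]
 [ 4.500e+01  2.300e+02  3.600e+02 -2.100e+00  4.000e-01]]
handle [[646.  -51.4 181. ]]
bar [[544.5 -14.8 264. ]]
over [[496.3 -28.2 264. ]]
wheel [[559.7   5.  165. ]]
```

```bash
cat >> h.py <<'E'
q=np.load("q.npy") if __import__("os").path.exists("q.npy") else None
def inv(W,q=q):
    W=np.atleast_2d(W); c,s=np.cos(q[2]),np.sin(q[2]); d=W[:,:2]-q[:2]
    return np.c_[c*d[:,0]+s*d[:,1], -s*d[:,0]+c*d[:,1], W[:,2]]
def ray(f,u):
    d=np.array([(u[0]-f["cx"])/f["fx"],-(u[1]-f["cy"])/f["fy"],-1.]); E=f["extrinsics"]
    return E[:3,3],E[:3,:3]@d
def tri(fs,us):
    M=np.zeros((3,3));b=np.zeros(3)
    for f,u in zip(fs,us):
        o,d=ray(f,u); d/=np.linalg.norm(d); P=np.eye(3)-np.outer(d,d); M+=P;b+=P@o
    return np.linalg.solve(M,b)
def st():
    s=sense(); Rm=R.from_quat(s["orientation"]).as_matrix()
    print("t",round(s["t"],2),"tcp stand",inv(s["tcp_pos"])[0].round(1),"world",s["tcp_pos"].round(1),"force",s["force"].round(1),"gap",round(s["finger_gap"],3),"q",s["qpos"].round(2))
    return s,Rm
def to(target,yaw=None):
    "increments (tool axes, m) to stand target"
    s,Rm=st(); d=Rm.T@(S(target,q)[0]-s["tcp_pos"])/1000
    ty=Rm[:,1]; a=np.arctan2(ty[1],ty[0])-q[2]; print("shift",d.round(4),"tool y angle rel. stand x",round((a+np.pi)%(2*np.pi)-np.pi,3))
E
python3 - <<'E'
from h import *
s,Rm=st(); print(Rm.round(2)); to((17,-58,300))
fs=grab_frame("scene"); fd=grab_frame("side"); c=lambda u:np.array(u)/3+[280,170]; d=lambda u:np.array(u)/2.7+[270,250]
for n,a,b in [("handle tip",(35,278),(34,31)),("handle inner",(187,318),(88,130)),("red tip",(217,133),(187,22)),("arm c1",(358,155),(168,85)),("c2",(392,25),(302,27)),("c3",(757,100),(487,293)),("c4",(745,238),(345,368)),("stop",(377,222),(211,165))]:
    w=tri([fs,fd],[c(a),d(b)]); print(n,w.round(1),inv(w).round(1))
# stop height by scene ray closest to vertical line (20,40)
for f,u in ((fs,c((377,219))),(fd,d((211,160)))):
    zz=np.arange(250,300,2); P=proj(f,S(np.c_[np.full(25,20),np.full(25,40),zz],q)); e=np.hypot(*(P-u).T); print(zz[e.argmin()],e.min(), P[[0,-1]],u)
# bystanders on plane
for n,u,z in (("jar",(201,262),15),("bottle",(250,200),30),("rack",(400,415),60)):
    o,dd=ray(fs,u); p=o+dd*(z-o[2])/dd[2]; print(n,p.round(0),inv(p).round(0))
E
```

```text
t 0.25 tcp stand [-531.1 -518.2  214.3] world [ 176.7 -599.3  214.3] force [ 0.4 -1.1 -0.1] gap 1.002 q [-1.29  0.35  1.63 -0.    1.16 -0.  ]
[[-0.    0.28 -0.96]
 [ 0.   -0.96 -0.28]
 [-1.   -0.    0.  ]]
t 0.25 tcp stand [-531.1 -518.2  214.3] world [ 176.7 -599.3  214.3] force [ 0.4 -1.1 -0.1] gap 1.002 q [-1.29  0.35  1.63 -0.    1.16 -0.  ]
shift [-0.0855 -0.452  -0.555 ] tool y angle rel. stand x -1.556
handle tip [ 659.9 -103.5  181.5] [[  67.4 -170.4  181.5]]
handle inner [631.9  -2.7 180.8] [[ 67.5 -65.8 180.8]]
red tip [547.8 -33.5 262.5] [[-21.8 -72.9 262.5]]
arm c1 [585.3  73.6 351.2] [[ 43.1  20.3 351.2]]
c2 [489.6  47.6 355.2] [[-56.1  20.9 355.2]]
c3 [435.8 248.8 359.1] [[-53.9 229.1 359.1]]
c4 [525.9 273.6 351.1] [[ 39.6 228.8 351.1]]
stop [556.1  85.7 260.7] [[ 18.2  39.7 260.7]]
268 0.9033818428345658 [[405.21374789 248.95227957]
 [408.88876208 233.09305127]] [405.66666667 243.        ]
266 0.5126807497499364 [[347.38580271 313.52089409]
 [348.24188576 300.86585851]] [348.14814815 309.25925926]
jar [ 687. -361.   15.] [[  24. -425.   15.]]
bottle [ 474. -374.   30.] [[-185. -381.   30.]]
rack [769. 210.  60.] [[257. 102.  60.]]
```

Call:
servo_tool --increments '[[1,[-0.05,-0.02,-0.02],0.08],[1,[-0.1,-0.05,-0.06],0.2],[1,[-0.11,-0.085,-0.11],0.34],[1,[-0.11,-0.12,-0.16],0.48],[1,[-0.11,-0.155,-0.21],0.62],[1,[-0.11,-0.19,-0.26],0.76],[1,[-0.11,-0.225,-0.31],0.9],[1,[-0.11,-0.26,-0.36],1.04],[1,[-0.11,-0.295,-0.41],1.18],[1,[-0.11,-0.33,-0.46],1.32],[1,[-0.11,-0.36,-0.51],1.46],[1,[-0.11,-0.39,-0.55],1.586]]' --grip_force 20

```text
t: 1.85
tcp_pos: [595.3, -67.9, 324.6]
orientation: [0.562, -0.429, -0.562, -0.429]
force: [-0.9, -0.9, 0.3]
finger_gap: 0.0
```

```bash
python3 - <<'E'
from h import *
to((18,-62,320))
f=grab_frame("wrist"); cv2.imwrite("pics/w1.png",f["color"])
f=grab_frame("scene"); cv2.imwrite("pics/sc1.png",f["color"])
E
```

```text
t 1.85 tcp stand [  14.7 -118.8  324.6] world [595.3 -67.9 324.6] force [-0.9 -0.9  0.3] gap 0.0 q [-0.12  0.23  1.56 -0.    1.35  2.76]
shift [ 0.0046 -0.0031  0.0568] tool y angle rel. stand x 3.138
```

View pics/w1.png

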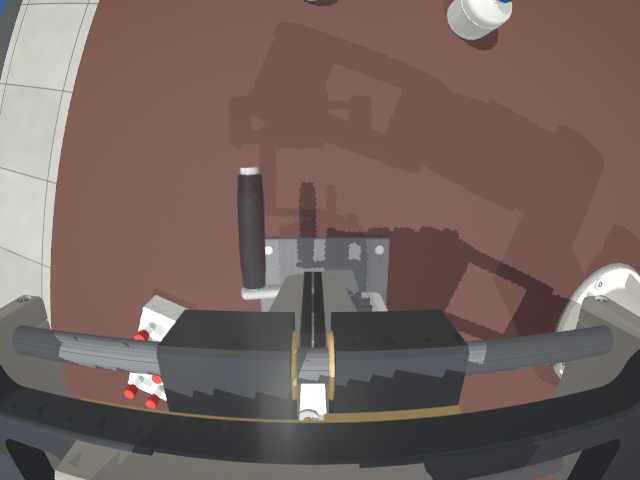

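View pics/sc1.png

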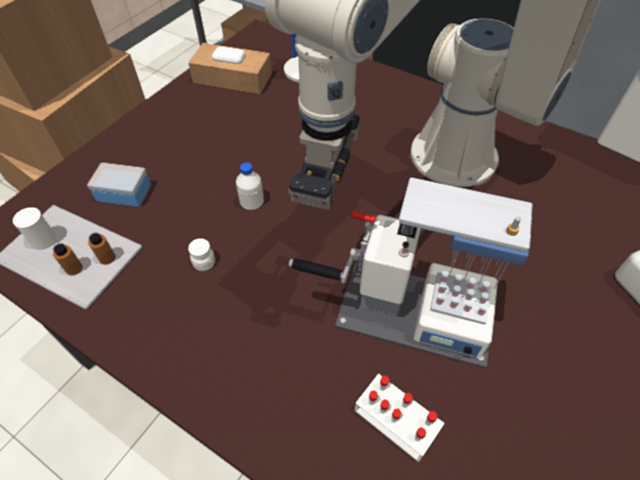

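Call:
servo_tool --increments '[[1,[0,-0.003,0.03],0],[1,[0.004,-0.003,0.056],0],[1,[0.03,-0.003,0.056],0],[1,[0.055,-0.003,0.056],0],[1,[0.071,-0.003,0.056],0],[1,[0.071,-0.003,0.056],0]]'

```text
t: 2.7
tcp_pos: [581.0, -15.5, 252.6]
orientation: [-0.562, 0.428, 0.564, 0.427]
force: [0.4, -0.4, -0.2]
finger_gap: 0.005
```

```bash
python3 - <<'E'
from h import *
to((4.5,-62,252))
a=grab_frame("scene")["color"][170:330,300:460]; b=grab_frame("side")["color"][230:390,270:430]
cv2.imwrite("pics/p2.png",cv2.resize(np.hstack([a,b]),None,fx=2.5,fy=2.5,interpolation=cv2.INTER_CUBIC))
E
```

```text
t 2.7 tcp stand [ 15.  -64.5 252.6] world [581.  -15.5 252.6] force [ 0.4 -0.4 -0.2] gap 0.005 q [-0.03  0.25  1.69 -0.    1.21  2.84]
shift [0.0006 0.0105 0.0025] tool y angle rel. stand x 3.141
```

View pics/p2.png

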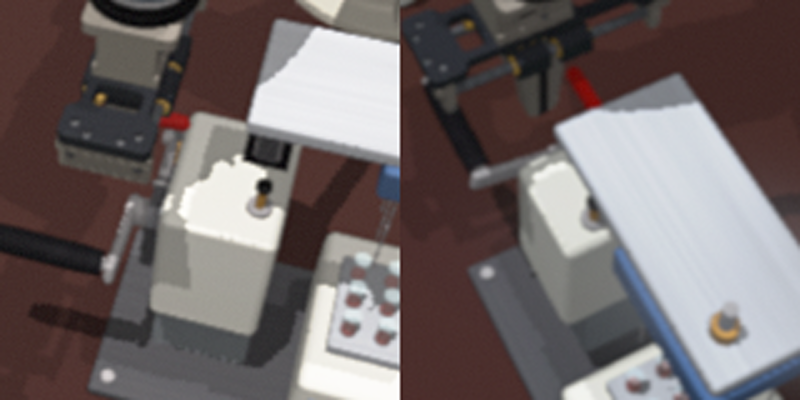

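Call:
servo_tool --increments '[[1,[0,0.006,0],0],[1,[0,0.011,0],0],[1,[0,0.016,0],0],[1,[0,0.021,0],0],[1,[0,0.026,0],0],[1,[0,0.031,0],0],[1,[0,0.036,0],0],[1,[0,0.041,0],0],[1,[0,0.045,0],0],[1,[0,0.048,0],0],[1,[0,0.048,0],0]]'

```text
t: 4.18
tcp_pos: [535.1, -28.0, 253.4]
orientation: [-0.563, 0.428, 0.563, 0.428]
force: [0.4, 0.4, -0.8]
finger_gap: 0.004
```

```bash
python3 - <<'E'
from h import *
to((-45.5,-62,252))
a=grab_frame("scene")["color"][170:330,300:460]; b=grab_frame("side")["color"][230:390,270:430]
cv2.imwrite("pics/p3.png",cv2.resize(np.hstack([a,b]),None,fx=2.5,fy=2.5,interpolation=cv2.INTER_CUBIC))
E
```

```text
t 4.17 tcp stand [-32.5 -64.2 253.4] world [535.1 -28.  253.4] force [ 0.4  0.4 -0.8] gap 0.004 q [-0.06  0.18  1.78 -0.    1.19  2.82]
shift [0.0014 0.013  0.0022] tool y angle rel. stand x 3.141
```

View pics/p3.png

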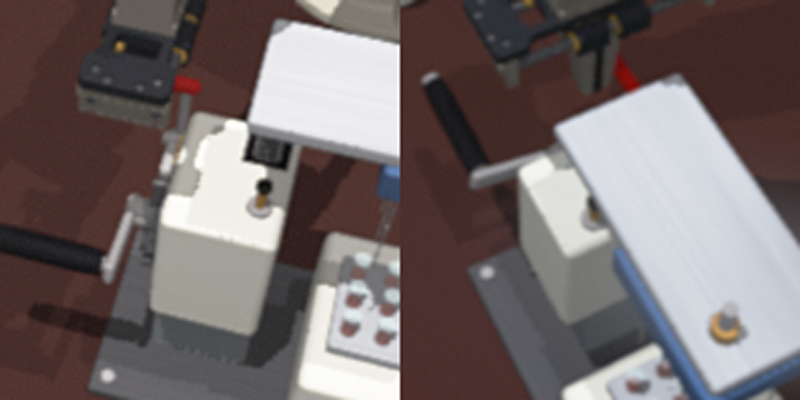

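Call:
servo_tool --increments '[[1,[0,0.002,0],0],[1,[0,0.004,0],0],[1,[0,0.006,0],0],[1,[0,0.008,0],0],[1,[0,0.009,0],0],[1,[0,0.01,0],0],[1,[0,0.01,0],0]]'

```text
t: 5.15
tcp_pos: [525.9, -30.7, 253.6]
orientation: [-0.563, 0.428, 0.563, 0.428]
force: [0.6, 0.6, -0.7]
finger_gap: 0.004
```

Call:
servo_tool --increments '[[1,[0,0.001,0],0],[1,[0,0.001,0],0]]'

```text
t: 5.4
tcp_pos: [525.0, -30.9, 253.6]
orientation: [-0.563, 0.428, 0.563, 0.428]
force: [0.7, 0.4, -0.4]
finger_gap: 0.002
```

Call:
servo_tool --increments '[[1,[0,0.001,0],0],[1,[0,0.001,0],0]]'

```text
t: 5.65
tcp_pos: [524.0, -31.2, 253.6]
orientation: [-0.563, 0.428, 0.563, 0.428]
force: [1.2, -0.5, -0.7]
finger_gap: 0.006
```

```bash
python3 - <<'E'
from h import *
to((-45.5,-62,252))
a=grab_frame("scene")["color"][170:330,300:460]; b=grab_frame("side")["color"][230:390,270:430]
cv2.imwrite("pics/p4.png",cv2.resize(np.hstack([a,b]),None,fx=2.5,fy=2.5,interpolation=cv2.INTER_CUBIC))
E
```

```text
t 5.65 tcp stand [-44.1 -64.3 253.6] world [524.  -31.2 253.6] force [ 1.2 -0.5 -0.7] gap 0.006 q [-0.06  0.16  1.8  -0.    1.18  2.81]
shift [0.0016 0.0014 0.0023] tool y angle rel. stand x 3.141
```

View pics/p4.png

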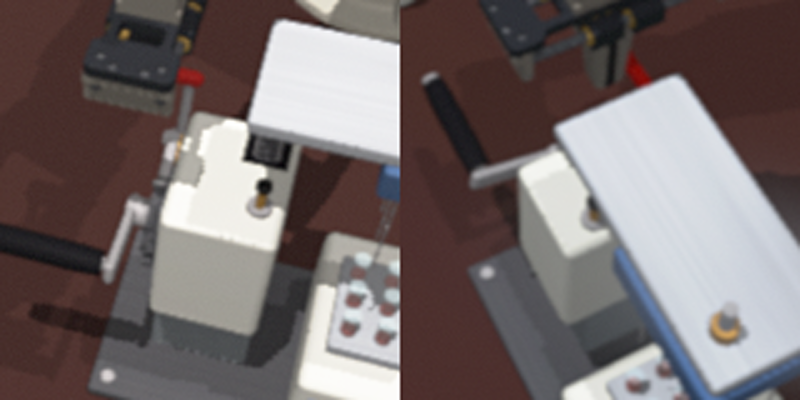

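Little force so far. I'll creep to the end stop, watching for the force to rise.

Call:
servo_tool --increments '[[1,[0,0.001,0],0],[1,[0,0.001,0],0]]'

```text
t: 6.0
tcp_pos: [523.0, -31.5, 253.6]
orientation: [-0.563, 0.428, 0.563, 0.428]
force: [1.3, -0.8, -0.3]
finger_gap: 0.005
```

Call:
servo_tool --increments '[[1,[0,0.001,0],0],[1,[0,0.001,0],0]]'

```text
t: 6.25
tcp_pos: [522.1, -31.7, 253.6]
orientation: [-0.563, 0.428, 0.563, 0.428]
force: [0.2, 0.4, 0.1]
finger_gap: 0.005
```

Call:
servo_tool --increments '[[1,[0,0.0007,0],0],[1,[0,0.0007,0],0]]'

```text
t: 6.5
tcp_pos: [521.4, -31.9, 253.6]
orientation: [0.563, -0.428, -0.563, -0.428]
force: [1.3, 0.4, -1.5]
finger_gap: 0.005
```

Call:
servo_tool --increments '[[1,[0,0.0007,0],0],[1,[0,0.0007,0],0]]'

```text
t: 6.75
tcp_pos: [520.8, -32.1, 253.6]
orientation: [-0.563, 0.428, 0.563, 0.428]
force: [0.7, 0.0, -0.7]
finger_gap: 0.004
```

```bash
python3 - <<'E'
from h import *
to((-45.5,-62,252))
fs=grab_frame("scene");fd=grab_frame("side"); us=[]
for f,n in ((fs,"s"),(fd,"d")):
    b,g,r=[f["color"][...,i].astype(int) for i in range(3)]
    m=((r>120)&(g<60)&(b<60)).astype(np.uint8); m[:, :]*=1
    k,l,stt,c=cv2.connectedComponentsWithStats(m)
    print(n,[(stt[i].tolist(),c[i].round(1).tolist()) for i in range(1,k) if stt[i,4]>8])
print(proj(fs,S([(-70,-76,264),(-70,-25,264)],q)),proj(fd,S([(-70,-76,264),(-70,-25,264)],q)))
a=fs["color"][180:230,340:390]; b=fd["color"][230:280,330:380]
cv2.imwrite("pics/p5.png",cv2.resize(np.hstack([a,b]),None,fx=8,fy=8,interpolation=cv2.INTER_CUBIC))
E
```

```text
t 6.75 tcp stand [-47.5 -64.3 253.6] world [520.8 -32.1 253.6] force [ 0.7  0.  -0.7] gap 0.004 q [-0.06  0.15  1.81 -0.    1.18  2.81]
shift [ 0.0016 -0.002   0.0023] tool y angle rel. stand x 3.141
s [([372, 197, 9, 6, 39], [376.1, 199.3]), ([381, 375, 9, 11, 68], [384.7, 379.8]), ([370, 392, 7, 9, 48], [372.9, 395.6]), ([404, 392, 9, 12, 73], [407.8, 397.5]), ([381, 401, 7, 9, 46], [384.4, 404.6]), ([393, 410, 7, 9, 51], [396.1, 413.8]), ([428, 411, 10, 11, 74], [432.1, 415.7]), ([417, 429, 8, 9, 56], [420.6, 432.9])]
d [([364, 256, 7, 8, 26], [366.8, 259.2]), ([264, 393, 6, 9, 41], [266.4, 397.0]), ([247, 394, 5, 9, 39], [248.8, 398.1]), ([246, 409, 6, 7, 36], [248.5, 412.0]), ([264, 421, 6, 8, 37], [266.5, 424.1]), ([246, 422, 6, 8, 36], [248.3, 425.3]), ([264, 448, 6, 9, 40], [266.6, 451.8]), ([245, 450, 7, 8, 42], [247.8, 453.3])]
[[357.17089619 195.94969364]
 [382.3261579  201.54873718]] [[359.50345879 247.5935849 ]
 [372.00675811 266.06984802]]
```

View pics/p5.png

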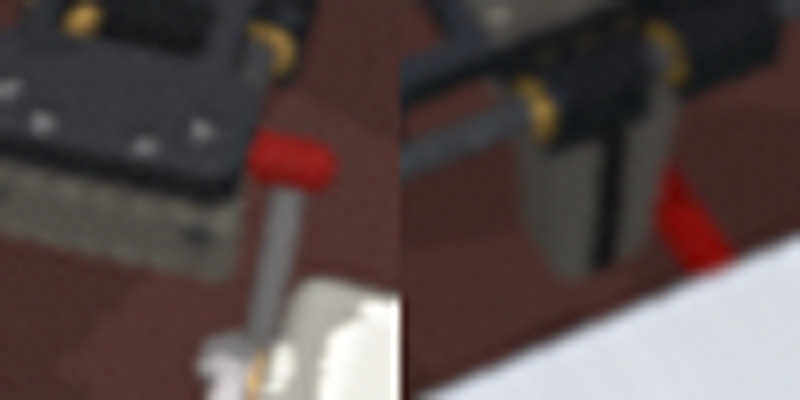

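Call:
servo_tool --increments '[[1,[0,0.0008,0],0],[1,[0,0.0008,0],0]]'

```text
t: 7.1
tcp_pos: [520.0, -32.3, 253.6]
orientation: [-0.563, 0.428, 0.563, 0.428]
force: [1.5, 1.3, -0.2]
finger_gap: 0.003
```

Call:
servo_tool --increments '[[1,[0,0.0008,0],0],[1,[0,0.0008,0],0]]'

```text
t: 7.35
tcp_pos: [519.2, -32.5, 253.6]
orientation: [-0.563, 0.428, 0.563, 0.428]
force: [0.8, 0.8, -0.6]
finger_gap: 0.005
```

Call:
servo_tool --increments '[[1,[0,0.0008,0],0],[1,[0,0.0008,0],0]]'

```text
t: 7.6
tcp_pos: [518.4, -32.8, 253.6]
orientation: [-0.563, 0.428, 0.563, 0.428]
force: [2.4, -0.0, -0.3]
finger_gap: 0.003
```

Call:
servo_tool --increments '[[1,[0,0.0008,0],0],[1,[0,0.0008,0],0]]'

```text
t: 7.85
tcp_pos: [518.0, -32.9, 253.7]
orientation: [0.563, -0.428, -0.563, -0.428]
force: [3.6, 0.8, -2.0]
finger_gap: 0.005
```

```bash
python3 - <<'E'
from h import *
st()
fs=grab_frame("scene");fd=grab_frame("side")
a=fs["color"][180:230,340:390]; b=fd["color"][230:280,330:380]
for f,w in ((fs,(350,390,180,215)),(fd,(355,380,240,275))):
    b_,g,r=[f["color"][...,i].astype(int) for i in range(3)]
    m=(r>90)&(g<60)&(b_<60)&(r-g>60); v,u=np.nonzero(m); k=(u>w[0])&(u<w[1])&(v>w[2])&(v<w[3]); print(u[k].mean(),v[k].mean(),k.sum(),u[k].max(),v[k].min())
cv2.imwrite("pics/p6.png",cv2.resize(np.hstack([a,b]),None,fx=8,fy=8,interpolation=cv2.INTER_CUBIC))
E
```

```text
t 7.85 tcp stand [-50.3 -64.3 253.7] world [518.  -32.9 253.7] force [ 3.6  0.8 -2. ] gap 0.005 q [-0.07  0.15  1.81  0.    1.18  2.8 ]
376.2542372881356 198.98305084745763 59 381 196
366.78125 257.859375 64 371 252
```

View pics/p6.png

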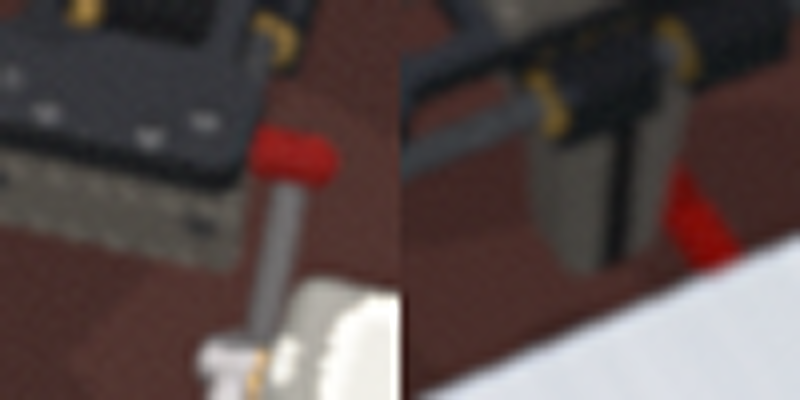

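Call:
servo_tool --increments '[[1,[0,-0.01,0],0],[1,[0,-0.02,-0.005],0],[0.8,[-0.03,-0.03,-0.03],0],[0.5,[-0.05,-0.06,-0.06],0],[0.3,[-0.05,-0.09,-0.065],0],[0.3,[-0.04,-0.118,-0.065],0],[0.3,[-0.03,-0.118,-0.065],0]]'

```text
t: 8.82
tcp_pos: [650.2, -63.8, 282.4]
orientation: [-0.563, 0.428, 0.563, 0.427]
force: [0.1, -0.6, -0.3]
finger_gap: 0.529
```

```bash
python3 - <<'E'
from h import *
to((67.5,-126,162))
f=grab_frame("wrist"); cv2.imwrite("pics/w2.png",f["color"])
E
```

```text
t 8.82 tcp stand [  68.7 -129.6  282.4] world [650.2 -63.8 282.4] force [ 0.1 -0.6 -0.3] gap 0.529 q [-0.1   0.35  1.49 -0.    1.3   2.77]
shift [0.1204 0.0011 0.0035] tool y angle rel. stand x -3.141
```

View pics/w2.png

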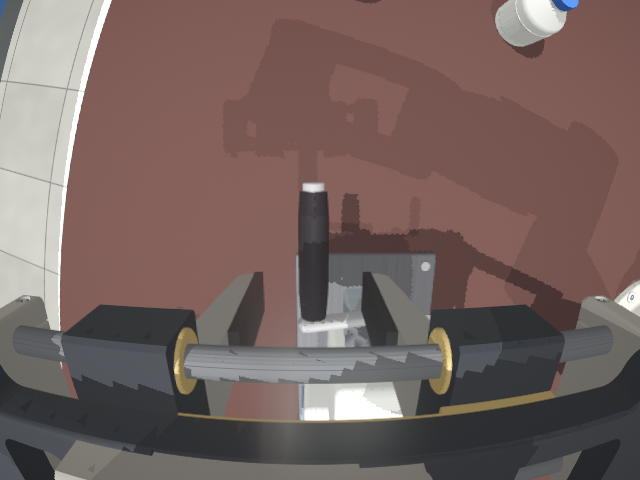

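Call:
servo_tool --increments '[[0.3,[0.03,0.001,0.003],0],[0.3,[0.06,0.001,0.003],0],[0.3,[0.09,0.001,0.003],0],[0.3,[0.11,0.001,0.003],0],[0.3,[0.12,0.001,0.003],0],[0.3,[0.12,0.001,0.003],0]]'

```text
t: 9.62
tcp_pos: [646.9, -61.4, 163.5]
orientation: [-0.563, 0.428, 0.563, 0.428]
force: [-0.6, 0.8, -0.2]
finger_gap: 0.7
```

```bash
python3 - <<'E'
from h import *
to((67.5,-126,162))
f=grab_frame("wrist"); cv2.imwrite("pics/w3.png",f["color"])
E
```

```text
t 9.62 tcp stand [  66.1 -126.3  163.5] world [646.9 -61.4 163.5] force [-0.6  0.8 -0.2] gap 0.7 q [-0.1   0.44  1.62 -0.    1.08  2.77]
shift [ 0.0015 -0.0014  0.0003] tool y angle rel. stand x 3.141
```

View pics/w3.png

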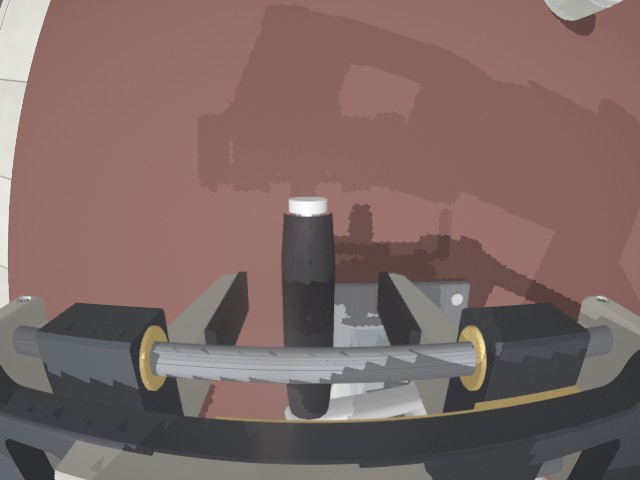

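Call:
servo_tool --increments '[[0.3,[0.0015,-0.0015,0],0],[0.6,[0.0015,-0.0015,0],0],[1,[0.0015,-0.0015,0],0],[1,[0.0015,-0.0015,0],0],[1,[0.0015,-0.0015,0],0],[1,[0.0015,-0.0015,0],0]]' --grip_force 30

```text
t: 10.42
tcp_pos: [648.7, -60.8, 162.2]
orientation: [0.563, -0.428, -0.563, -0.428]
force: [0.9, -0.5, -0.4]
finger_gap: 0.241
```

```bash
python3 - <<'E'
from h import *
to((67.5,-126,162))
E
```

```text
t 10.43 tcp stand [  68.1 -126.3  162.2] world [648.7 -60.8 162.2] force [ 0.9 -0.5 -0.4] gap 0.241 q [-0.1   0.44  1.62  0.    1.08  2.77]
shift [0.0002 0.0006 0.0003] tool y angle rel. stand x 3.141
```

Call:
servo_tool --increments '[[1,[0.001,-0.0002,0],0],[1,[0.002,-0.0005,0],0],[1,[0.002,-0.0005,0],0]]'

```text
t: 10.8
tcp_pos: [649.1, -60.7, 160.1]
orientation: [0.563, -0.428, -0.563, -0.428]
force: [0.1, 0.6, 0.6]
finger_gap: 0.236
```

```bash
python3 - <<'E'
from h import *
st()
a=grab_frame("scene")["color"][170:330,300:460]; b=grab_frame("side")["color"][230:390,270:430]
cv2.imwrite("pics/p7.png",cv2.resize(np.hstack([a,b]),None,fx=2.5,fy=2.5,interpolation=cv2.INTER_CUBIC))
E
```

```text
t 10.8 tcp stand [  68.5 -126.3  160.1] world [649.1 -60.7 160.1] force [0.1 0.6 0.6] gap 0.236 q [-0.1   0.45  1.62  0.    1.07  2.77]
```

View pics/p7.png

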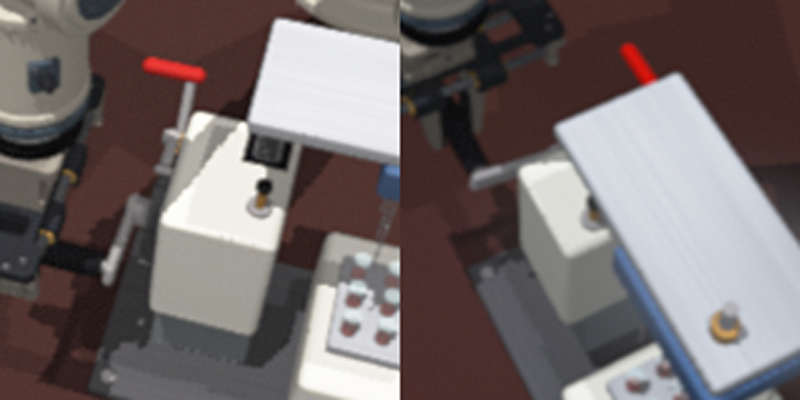

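Call:
servo_tool --increments '[[1,[0.001,-0.0002,0],0],[1,[0.002,-0.0004,0],0],[1,[0.002,-0.0004,0],0]]'

```text
t: 11.28
tcp_pos: [649.5, -60.6, 158.0]
orientation: [0.563, -0.428, -0.563, -0.428]
force: [0.8, 0.6, 2.1]
finger_gap: 0.243
```

```bash
python3 - <<'E'
from h import *
st()
f=grab_frame("scene"); a=f["color"][190:270,340:400]
b=cv2.imread("pics/sc1.png")[190:270,340:400]
p=cv2.imread("pics/p7.png")[50:250,100:250]; p=cv2.resize(p,(480,640))
print(proj(f,S([(0,-39,165),(-45,-39,212)],q))-[340,190])
w=grab_frame("wrist")["color"]; cv2.imwrite("pics/w4.png",w)
cv2.imwrite("pics/p8.png",cv2.resize(np.hstack([b,a]),None,fx=6.5,fy=6.5,interpolation=cv2.INTER_CUBIC))
E
```

```text
t 11.28 tcp stand [  68.9 -126.3  158. ] world [649.5 -60.6 158. ] force [0.8 0.6 2.1] gap 0.243 q [-0.1   0.45  1.62  0.    1.07  2.77]
[[23.36781318 66.68954237]
 [30.3163044  35.96351105]]
```

View pics/p8.png

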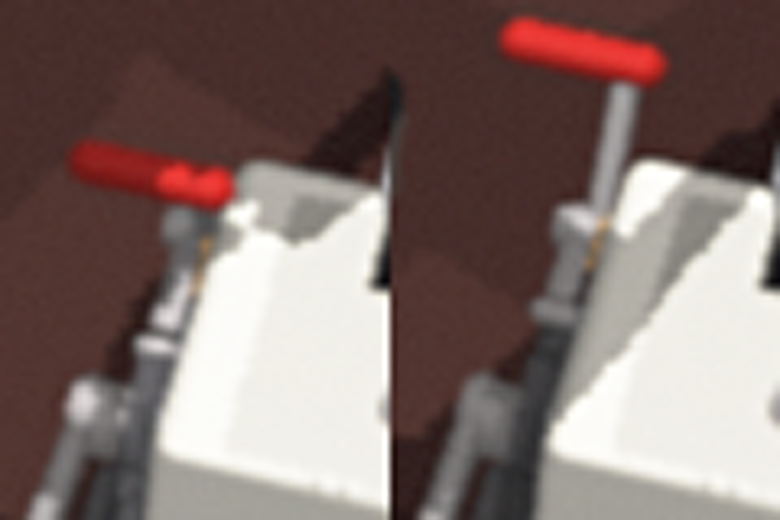

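View pics/w4.png

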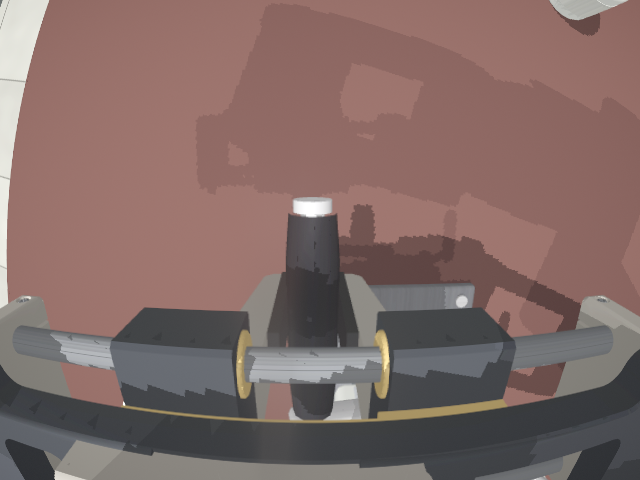

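```bash
python3 - <<'E'
from h import *
# p4,p7 start at (300,170) scale 2.5; crop px 350..385, 205..270
L=[cv2.resize(cv2.imread(f"pics/{n}.png")[88:250,112:225],(340,486)) for n in ("p4","p7")]
f=cv2.imread("pics/p8.png")
a=f[98:520,390+52:390+345-30]; L=[cv2.resize(x,(260,430)) for x in L]+[cv2.resize(a,(260,430))]
cv2.imwrite("pics/p9.png",np.hstack(L))
E
```

```text
(no output)
```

View pics/p9.png

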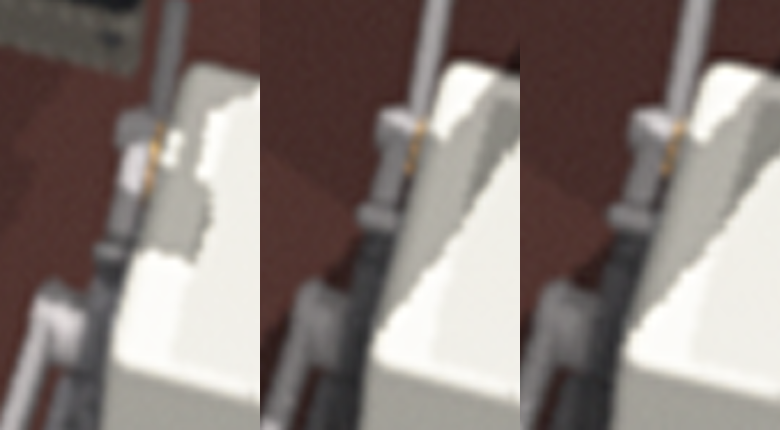

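```bash
cat > arc.py <<'E'
import numpy as np,sys
def arc(p0,ps): return [[round(float(-70*(np.sin(p)-np.sin(p0)))/1000,4), round(float(-70*(np.cos(p)-np.cos(p0)))/1000,4)] for p in ps]
p0=float(sys.argv[1]); ps=[float(v) for v in sys.argv[2:]]
for p,a in zip(ps,arc(p0,ps)): print(p,a)
E
python3 arc.py .17 .2 .27 .37 .5 .65 .8 .95 1.1 1.2 1.25
```

```text
0.2 [-0.0021, 0.0004]
0.27 [-0.0068, 0.0015]
0.37 [-0.0135, 0.0037]
0.5 [-0.0217, 0.0076]
0.65 [-0.0305, 0.0133]
0.8 [-0.0384, 0.0202]
0.95 [-0.0451, 0.0283]
1.1 [-0.0505, 0.0372]
1.2 [-0.0534, 0.0436]
1.25 [-0.0546, 0.0469]
```

Call:
servo_tool --increments '[[1,[-0.002,0.0004,0],0],[1,[-0.0068,0.0015,0],0],[1,[-0.0135,0.0037,0],0],[1,[-0.0217,0.0076,0],0]]'

```text
t: 11.88
tcp_pos: [641.8, -62.8, 180.4]
orientation: [-0.563, 0.428, 0.563, 0.428]
force: [0.5, 0.3, 0.5]
finger_gap: 0.239
```

```bash
python3 - <<'E'
from h import *
st()
a=grab_frame("scene")["color"][170:330,300:460]; b=grab_frame("side")["color"][230:390,270:430]
cv2.imwrite("pics/p10.png",cv2.resize(np.hstack([a,b]),None,fx=2.5,fy=2.5,interpolation=cv2.INTER_CUBIC))
E
python3 arc.py .5  .6 .75 .9 1.05 1.2 1.35 1.5 1.65 1.75 1.8
```

```text
t 11.88 tcp stand [  60.9 -126.3  180.4] world [641.8 -62.8 180.4] force [0.5 0.3 0.5] gap 0.239 q [-0.1   0.42  1.62 -0.    1.11  2.77]
0.6 [-0.006, 0.0037]
0.75 [-0.0142, 0.0102]
0.9 [-0.0213, 0.0179]
1.05 [-0.0272, 0.0266]
1.2 [-0.0317, 0.0361]
1.35 [-0.0347, 0.0461]
1.5 [-0.0363, 0.0565]
1.65 [-0.0362, 0.067]
1.75 [-0.0353, 0.0739]
1.8 [-0.0346, 0.0773]
```

View pics/p10.png

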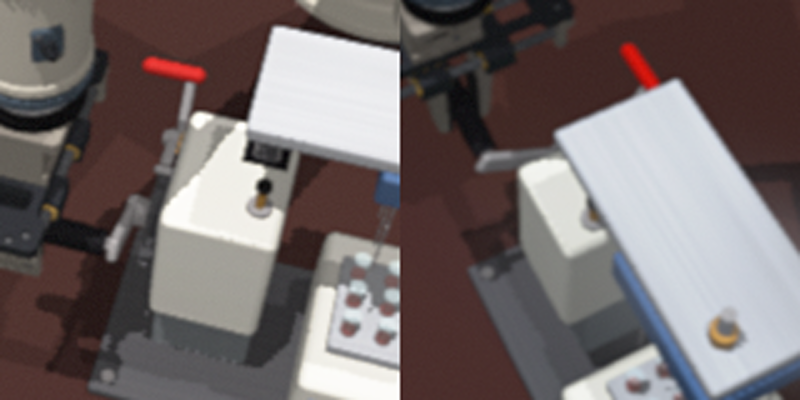

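Call:
servo_tool --increments '[[1,[-0.006,0.0037,0],0],[1,[-0.0142,0.0102,0],0],[1,[-0.0213,0.0179,0],0],[1,[-0.0272,0.0266,0],0],[1,[-0.0317,0.0361,0],0],[1,[-0.0347,0.0461,0],0]]'

```text
t: 12.72
tcp_pos: [596.6, -75.3, 214.6]
orientation: [-0.563, 0.428, 0.563, 0.428]
force: [-1.6, -0.5, 0.7]
finger_gap: 0.239
```

```bash
python3 - <<'E'
from h import *
s,_=st(); p=inv(s["tcp_pos"])[0]; print("psi",np.arctan2(p[2]+18.8-165,p[0]),np.hypot(p[2]+18.8-165,p[0]))
E
python3 arc.py 1.35 1.5 1.65 1.8 1.95 2.1 2.25 2.4
```

```text
t 12.72 tcp stand [  14.  -126.3  214.6] world [596.6 -75.3 214.6] force [-1.6 -0.5  0.7] gap 0.239 q [-0.13  0.32  1.69 -0.    1.14  2.74]
psi 1.3692317129918428 69.81438274063255
1.5 [-0.0015, 0.0104]
1.65 [-0.0015, 0.0209]
1.8 [0.0001, 0.0312]
1.95 [0.0033, 0.0412]
2.1 [0.0079, 0.0507]
2.25 [0.0138, 0.0593]
2.4 [0.021, 0.0669]
```

Call:
servo_tool --increments '[[1,[-0.0015,0.0104,0],0],[1,[-0.0015,0.0209,0],0],[1,[0.0001,0.0312,0],0],[1,[0.0033,0.0412,0],0],[1,[0.0079,0.0507,0],0],[1,[0.0138,0.0593,0],0],[1,[0.021,0.0669,0],0],[1,[0.021,0.0669,0],0]]'

```text
t: 13.72
tcp_pos: [532.7, -93.1, 192.7]
orientation: [-0.563, 0.428, 0.563, 0.428]
force: [1.6, -2.1, -5.0]
finger_gap: 0.239
```

```bash
python3 - <<'E'
from h import *
s,_=st(); p=inv(s["tcp_pos"])[0]; print("psi",np.arctan2(p[2]+18.8-165,p[0]),np.hypot(p[2]+18.8-165,p[0]))
f=grab_frame("scene");g=grab_frame("side");a=f["color"][170:330,300:460]; b=g["color"][230:390,270:430]
cv2.imwrite("pics/p11.png",cv2.resize(np.hstack([a,b]),None,fx=2.5,fy=2.5,interpolation=cv2.INTER_CUBIC))
a=f["color"][200:260,370:450]
cv2.imwrite("pics/p11b.png",cv2.resize(a,None,fx=9,fy=9,interpolation=cv2.INTER_CUBIC))
E
python3 arc.py 2.4 2.5 2.6 2.7 2.8 2.85 2.9 2.95 3 3.05 3.1
```

```text
t 13.72 tcp stand [ -52.4 -126.2  192.7] world [532.7 -93.1 192.7] force [ 1.6 -2.1 -5. ] gap 0.239 q [-0.18  0.25  1.84  0.    1.06  2.69]
psi 2.4155699448999095 70.02310580295
2.5 [0.0054, 0.0045]
2.6 [0.0112, 0.0084]
2.7 [0.0174, 0.0117]
2.8 [0.0238, 0.0143]
2.85 [0.0272, 0.0154]
2.9 [0.0305, 0.0163]
2.95 [0.034, 0.0171]
3.0 [0.0374, 0.0177]
3.05 [0.0409, 0.0181]
3.1 [0.0444, 0.0183]
```

View pics/p11.png

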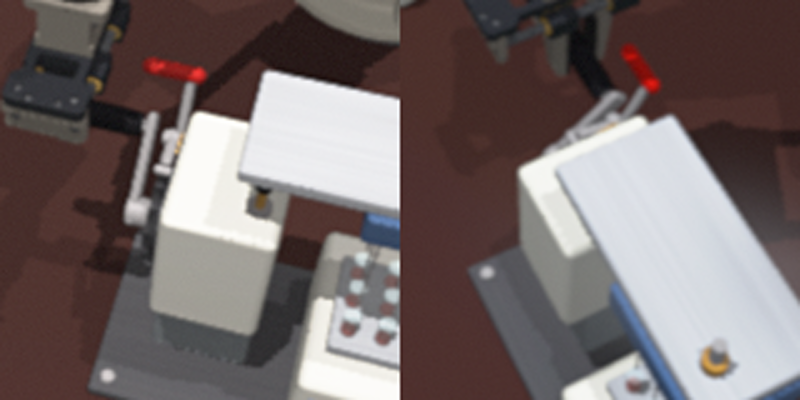

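View pics/p11b.png

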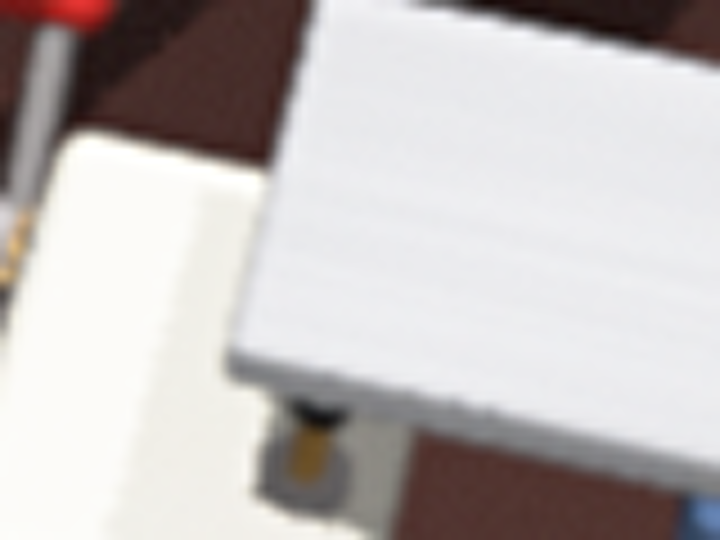

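Call:
servo_tool --increments '[[1,[0.0054,0.0045,0],0],[1,[0.0112,0.0084,0],0],[1,[0.0174,0.0117,0],0],[1,[0.0238,0.0143,0],0],[1,[0.0272,0.0154,0],0],[1,[0.0305,0.0163,0],0],[1,[0.0305,0.0163,0],0]]'

```text
t: 14.7
tcp_pos: [517.6, -97.3, 162.8]
orientation: [-0.563, 0.428, 0.563, 0.428]
force: [1.8, -0.7, -4.2]
finger_gap: 0.239
```

```bash
python3 - <<'E'
from h import *
s,_=st(); p=inv(s["tcp_pos"])[0]; print("psi",np.arctan2(p[2]+18.8-165,p[0]),np.hypot(p[2]+18.8-165,p[0]))
f=grab_frame("scene");a=f["color"][200:260,370:450]
cv2.imwrite("pics/p12b.png",cv2.resize(a,None,fx=9,fy=9,interpolation=cv2.INTER_CUBIC))
E
python3 arc.py 2.9 2.95 3 3.05 3.1 3.15 3.2 3.25 3.3 3.35 3.4 3.45
```

```text
t 14.7 tcp stand [ -68.1 -126.3  162.8] world [517.6 -97.3 162.8] force [ 1.8 -0.7 -4.2] gap 0.239 q [-0.19  0.26  1.89  0.    0.99  2.68]
psi 2.902112374725834 70.0834940419932
2.95 [0.0034, 0.0008]
3.0 [0.0069, 0.0013]
3.05 [0.0103, 0.0017]
3.1 [0.0138, 0.002]
3.15 [0.0173, 0.002]
3.2 [0.0208, 0.0019]
3.25 [0.0243, 0.0016]
3.3 [0.0278, 0.0012]
3.35 [0.0312, 0.0005]
3.4 [0.0346, -0.0003]
3.45 [0.038, -0.0013]
```

View pics/p12b.png

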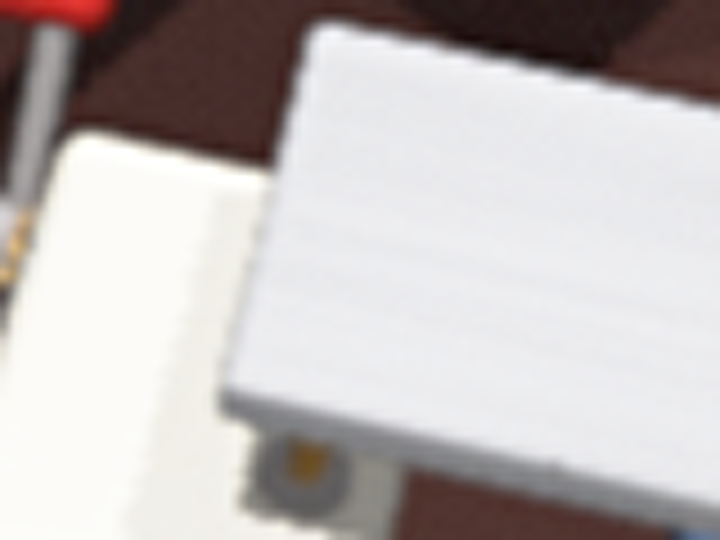

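Call:
servo_tool --increments '[[1,[0.0034,0.0008,0],0],[1,[0.0069,0.0013,0],0],[1,[0.0103,0.0017,0],0],[1,[0.0138,0.002,0],0],[1,[0.0138,0.002,0],0]]'

```text
t: 15.38
tcp_pos: [515.6, -97.9, 148.9]
orientation: [-0.563, 0.428, 0.563, 0.428]
force: [3.6, 0.6, -3.5]
finger_gap: 0.236
```

Call:
servo_tool --increments '[[1,[0.002,0,0],0],[1,[0.0035,0,0],0],[1,[0.0035,0,0],0]]'

```text
t: 15.75
tcp_pos: [515.6, -97.9, 145.6]
orientation: [0.563, -0.428, -0.563, -0.428]
force: [1.9, 0.0, -3.1]
finger_gap: 0.24
```

Call:
servo_tool --increments '[[1,[0.002,0,0],0],[1,[0.0035,-0.0001,0],0],[1,[0.0035,-0.0001,0],0]]'

```text
t: 16.12
tcp_pos: [515.7, -97.9, 142.1]
orientation: [0.563, -0.428, -0.563, -0.428]
force: [3.2, -0.5, -2.8]
finger_gap: 0.24
```

```bash
cat > psi.py <<'E'
from h import *
s,_=st(); p=inv(s["tcp_pos"])[0]; a=np.arctan2(p[2]+18.8-165,p[0])%6.283; print("psi",a,np.hypot(p[2]+18.8-165,p[0]),"head z",262+25*(3.6-a))
E
python3 psi.py
```

```text
t 16.12 tcp stand [ -70.  -126.3  142.1] world [515.7 -97.9 142.1] force [ 3.2 -0.5 -2.8] gap 0.24 q [-0.19  0.28  1.91  0.    0.94  2.68]
psi 3.2002307052329257 70.13070894177662 head z 271.99423236917687
```

Call:
servo_tool --increments '[[1,[0.001,-0.0001,0],0],[1,[0.002,-0.0001,0],0],[1,[0.002,-0.0001,0],0]]'

```text
t: 16.5
tcp_pos: [515.8, -97.8, 140.1]
orientation: [0.563, -0.428, -0.563, -0.428]
force: [2.8, -0.2, -2.8]
finger_gap: 0.24
```

Call:
servo_tool --increments '[[1,[0.001,-0.0001,0],0],[1,[0.0015,-0.0002,0],0],[1,[0.0015,-0.0002,0],0]]'

```text
t: 16.88
tcp_pos: [516.0, -97.8, 138.6]
orientation: [-0.563, 0.428, 0.563, 0.428]
force: [2.5, -0.8, -3.5]
finger_gap: 0.237
```

Call:
servo_tool --increments '[[1,[0.001,-0.0001,0],0],[1,[0.0015,-0.0002,0],0],[1,[0.0015,-0.0002,0],0]]'

```text
t: 17.25
tcp_pos: [516.1, -97.7, 137.1]
orientation: [-0.563, 0.428, 0.563, 0.428]
force: [3.4, -0.1, -3.5]
finger_gap: 0.237
```

```bash
python3 psi.py
```

```text
t 17.25 tcp stand [ -69.6 -126.3  137.1] world [516.1 -97.7 137.1] force [ 3.4 -0.1 -3.5] gap 0.237 q [-0.19  0.29  1.92  0.    0.93  2.68]
psi 3.271145079949187 70.14741671465377 head z 270.2213730012703
```

Call:
servo_tool --increments '[[1,[0.001,-0.0002,0],0],[1,[0.001,-0.0002,0],0]]'

```text
t: 17.5
tcp_pos: [516.3, -97.7, 136.1]
orientation: [-0.563, 0.428, 0.563, 0.428]
force: [3.3, -0.6, -3.2]
finger_gap: 0.241
```

Call:
servo_tool --increments '[[1,[0.001,-0.0002,0],0],[1,[0.001,-0.0002,0],0]]'

```text
t: 17.75
tcp_pos: [516.5, -97.7, 135.1]
orientation: [-0.563, 0.428, 0.563, 0.428]
force: [1.9, -1.0, -4.0]
finger_gap: 0.239
```

Call:
servo_tool --increments '[[1,[0.001,-0.0002,0],0],[1,[0.001,-0.0002,0],0]]'

```text
t: 18.0
tcp_pos: [516.6, -97.6, 134.1]
orientation: [-0.563, 0.428, 0.563, 0.428]
force: [1.6, -1.9, -2.4]
finger_gap: 0.239
```

```bash
python3 psi.py
```

```text
t 18.0 tcp stand [ -69.1 -126.3  134.1] world [516.6 -97.6 134.1] force [ 1.6 -1.9 -2.4] gap 0.239 q [-0.19  0.3   1.92 -0.    0.93  2.68]
psi 3.315197795359712 70.1330519927606 head z 269.1200551160072
```

Call:
servo_tool --increments '[[1,[0.001,-0.0002,0],0],[1,[0.001,-0.0002,0],0]]'

```text
t: 18.25
tcp_pos: [516.8, -97.6, 133.1]
orientation: [-0.563, 0.428, 0.563, 0.428]
force: [2.0, -1.9, -4.2]
finger_gap: 0.235
```

Call:
servo_tool --increments '[[1,[0.001,-0.0002,0],0],[1,[0.001,-0.0002,0],0]]'

```text
t: 18.5
tcp_pos: [517.0, -97.5, 132.1]
orientation: [-0.563, 0.428, 0.563, 0.428]
force: [1.7, -1.4, -4.2]
finger_gap: 0.239
```

Call:
servo_tool --increments '[[1,[0.001,-0.0002,0],0],[1,[0.001,-0.0002,0],0]]'

```text
t: 18.75
tcp_pos: [517.2, -97.4, 131.1]
orientation: [-0.563, 0.428, 0.563, 0.428]
force: [0.8, -1.8, -4.0]
finger_gap: 0.241
```

```bash
python3 psi.py;  python3 - <<'E'
from h import *
f=grab_frame("scene");a=f["color"][200:260,370:450]
cv2.imwrite("pics/p13b.png",cv2.resize(a,None,fx=9,fy=9,interpolation=cv2.INTER_CUBIC))
E
```

```text
t 18.75 tcp stand [ -68.4 -126.3  131.1] world [517.2 -97.4 131.1] force [ 0.8 -1.8 -4. ] gap 0.241 q [-0.19  0.3   1.92 -0.    0.92  2.68]
psi 3.358697732362856 70.07019579070966 head z 268.03255669092863
```

View pics/p13b.png

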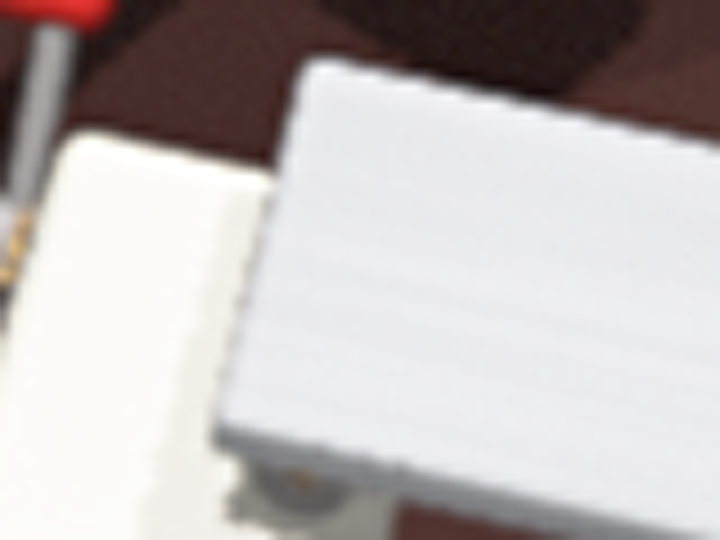

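Call:
servo_tool --increments '[[1,[0.001,-0.0002,0],0],[1,[0.001,-0.0002,0],0]]'

```text
t: 19.05
tcp_pos: [517.4, -97.4, 130.1]
orientation: [-0.563, 0.428, 0.563, 0.428]
force: [0.5, -1.8, -4.1]
finger_gap: 0.238
```

Call:
servo_tool --increments '[[1,[0.001,-0.0003,0],0],[1,[0.001,-0.0003,0],0]]'

```text
t: 19.3
tcp_pos: [517.7, -97.3, 129.1]
orientation: [-0.563, 0.428, 0.563, 0.428]
force: [1.3, -3.5, -3.3]
finger_gap: 0.239
```

Call:
servo_tool --increments '[[1,[0.001,-0.0002,0],0],[1,[0.001,-0.0002,0],0]]'

```text
t: 19.55
tcp_pos: [517.9, -97.2, 128.1]
orientation: [-0.563, 0.428, 0.563, 0.428]
force: [1.3, -3.7, -3.0]
finger_gap: 0.235
```

Call:
servo_tool --increments '[[1,[0.001,-0.0003,0],0],[1,[0.001,-0.0003,0],0]]'

```text
t: 19.8
tcp_pos: [518.2, -97.2, 127.1]
orientation: [-0.563, 0.428, 0.563, 0.428]
force: [0.9, -2.3, -2.9]
finger_gap: 0.239
```

Call:
servo_tool --increments '[[1,[0.001,-0.0003,0],0],[1,[0.001,-0.0003,0],0]]'

```text
t: 20.05
tcp_pos: [518.5, -97.1, 126.1]
orientation: [-0.563, 0.428, 0.563, 0.428]
force: [-0.3, -4.2, -4.2]
finger_gap: 0.24
```

```bash
python3 psi.py
```

```text
t 20.05 tcp stand [ -67.1 -126.3  126.1] world [518.5 -97.1 126.1] force [-0.3 -4.2 -4.2] gap 0.24 q [-0.19  0.31  1.92 -0.    0.91  2.68]
psi 3.4325326745458544 70.04565778075731 head z 266.1866831363536
```

Call:
servo_tool --increments '[[1,[0.001,-0.0003,0],0],[1,[0.001,-0.0003,0],0]]'

```text
t: 20.3
tcp_pos: [518.8, -97.0, 125.1]
orientation: [-0.563, 0.428, 0.563, 0.428]
force: [0.1, -3.3, -5.4]
finger_gap: 0.238
```

Call:
servo_tool --increments '[[1,[0.001,-0.0003,0],0],[1,[0.001,-0.0003,0],0]]'

```text
t: 20.55
tcp_pos: [519.1, -96.9, 124.1]
orientation: [-0.563, 0.428, 0.563, 0.428]
force: [-0.6, -3.8, -4.4]
finger_gap: 0.237
```

Call:
servo_tool --increments '[[1,[0.001,-0.0003,0],0],[1,[0.001,-0.0003,0],0]]'

```text
t: 20.8
tcp_pos: [519.4, -96.8, 123.1]
orientation: [-0.563, 0.428, 0.563, 0.428]
force: [0.5, -3.6, -3.9]
finger_gap: 0.24
```

Call:
servo_tool --increments '[[1,[0.001,-0.0003,0],0],[1,[0.001,-0.0003,0],0]]'

```text
t: 21.05
tcp_pos: [519.8, -96.7, 122.1]
orientation: [-0.563, 0.428, 0.563, 0.428]
force: [-0.1, -3.4, -4.1]
finger_gap: 0.237
```

Call:
servo_tool --increments '[[1,[0.001,-0.0004,0],0],[1,[0.001,-0.0004,0],0]]'

```text
t: 21.3
tcp_pos: [520.1, -96.7, 121.3]
orientation: [-0.563, 0.428, 0.563, 0.428]
force: [-1.5, -4.4, -1.9]
finger_gap: 0.239
```

```bash
python3 psi.py;  python3 - <<'E'
from h import *
f=grab_frame("scene");a=f["color"][200:260,370:450]
cv2.imwrite("pics/p14b.png",cv2.resize(a,None,fx=9,fy=9,interpolation=cv2.INTER_CUBIC))
E
```

```text
t 21.3 tcp stand [ -65.5 -126.3  121.3] world [520.1 -96.7 121.3] force [-1.5 -4.4 -1.9] gap 0.239 q [-0.19  0.32  1.92 -0.    0.9   2.68]
psi 3.505205211160764 70.05326845939777 head z 264.3698697209809
```

View pics/p14b.png

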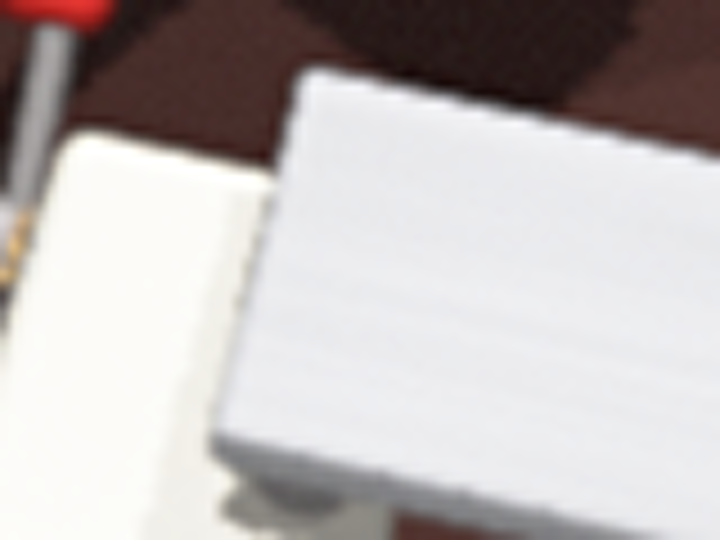

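Call:
servo_tool --increments '[[1,[0.0004,-0.0001,0],0],[1,[0.0004,-0.0001,0],0],[1,[0.0004,-0.0001,0],0]]'

```text
t: 21.72
tcp_pos: [520.2, -96.6, 121.0]
orientation: [0.563, -0.428, -0.563, -0.428]
force: [-1.3, -3.6, 1.9]
finger_gap: 0.243
```

```bash
python3 psi.py
```

```text
t 21.73 tcp stand [ -65.3 -126.3  121. ] world [520.2 -96.6 121. ] force [-1.3 -3.6  1.9] gap 0.243 q [-0.19  0.32  1.92 -0.    0.9   2.68]
psi 3.5102217090896444 70.03027847643617 head z 264.2444572727589
```

Call:
servo_tool --increments '[[1,[0,0,0],0],[1,[0,0,0],0],[0.5,[0,0,0],0],[0.5,[0,0,0],0],[0.5,[0,0,0],0]]'

```text
t: 22.35
tcp_pos: [520.3, -96.4, 120.7]
orientation: [-0.563, 0.428, 0.563, 0.428]
force: [-0.8, -0.0, 0.5]
finger_gap: 0.496
```

```bash
python3 - <<'E'
from h import *
st()
f=grab_frame("wrist"); cv2.imwrite("pics/w5.png",f["color"])
E
```

```text
t 22.35 tcp stand [ -65.2 -126.1  120.7] world [520.3 -96.4 120.7] force [-0.8 -0.   0.5] gap 0.496 q [-0.19  0.32  1.92  0.    0.9   2.68]
```

View pics/w5.png

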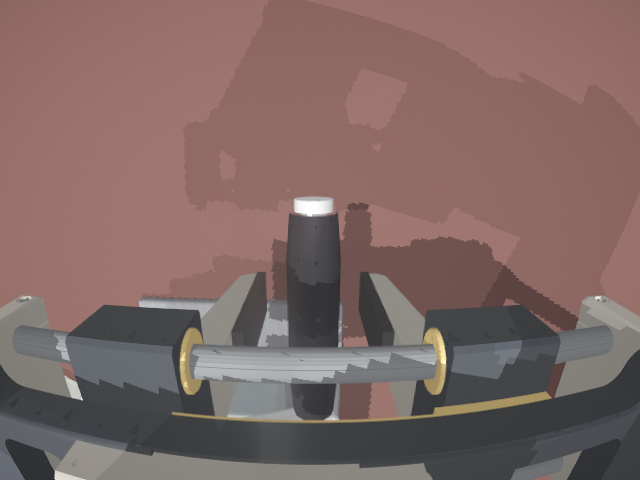

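The wrist view shows the handle centred at column 313 with clear gaps on both sides, so the fingers are off it. I'll retreat straight up, leaning slightly to -y.

Call:
servo_tool --increments '[[0.5,[-0.015,0,-0.002],0],[0.5,[-0.04,0,-0.005],0],[0.5,[-0.08,0,-0.02],0],[0.5,[-0.13,0,-0.05],0],[0.5,[-0.18,0,-0.1],0],[0.5,[-0.2,0,-0.14],0],[0.5,[-0.2,0,-0.14],0],[0.5,[-0.2,0,-0.14],0]]'

```text
t: 23.4
tcp_pos: [557.2, -231.0, 320.7]
orientation: [-0.563, 0.428, 0.563, 0.428]
force: [0.4, 0.1, -0.2]
finger_gap: 0.499
```

```bash
python3 - <<'E'
from h import *
st()
f=grab_frame("scene");g=grab_frame("side");cv2.imwrite("pics/end.png",f["color"])
a=f["color"][170:330,300:460]; b=g["color"][230:390,270:430]
cv2.imwrite("pics/p15.png",cv2.resize(np.hstack([a,b]),None,fx=2.5,fy=2.5,interpolation=cv2.INTER_CUBIC))
a=f["color"][200:260,370:450]; o=cv2.imread("pics/p14b.png")[::9,::9]
cv2.imwrite("pics/p15b.png",cv2.resize(a,None,fx=9,fy=9,interpolation=cv2.INTER_CUBIC))
E
```

```text
t 23.4 tcp stand [ -65.8 -265.7  320.7] world [ 557.2 -231.   320.7] force [ 0.4  0.1 -0.2] gap 0.499 q [-0.4   0.24  1.55  0.    1.35  2.47]
```

View pics/p15.png

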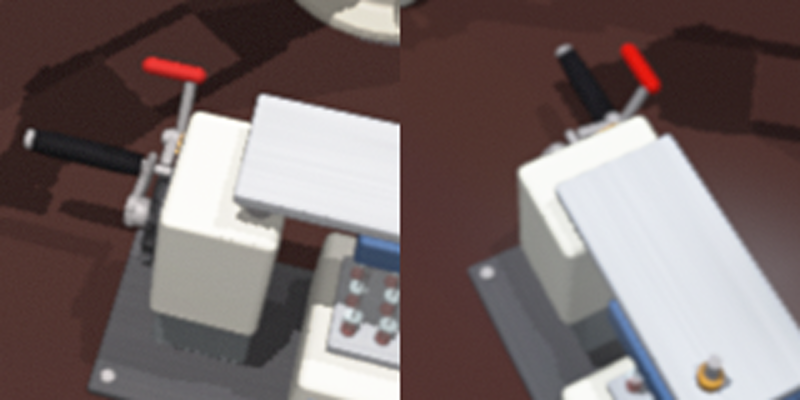

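View pics/p15b.png

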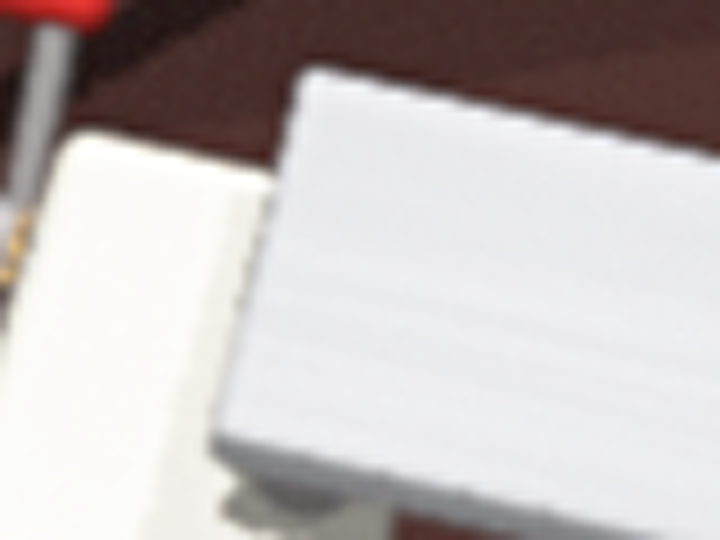

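View pics/end.png

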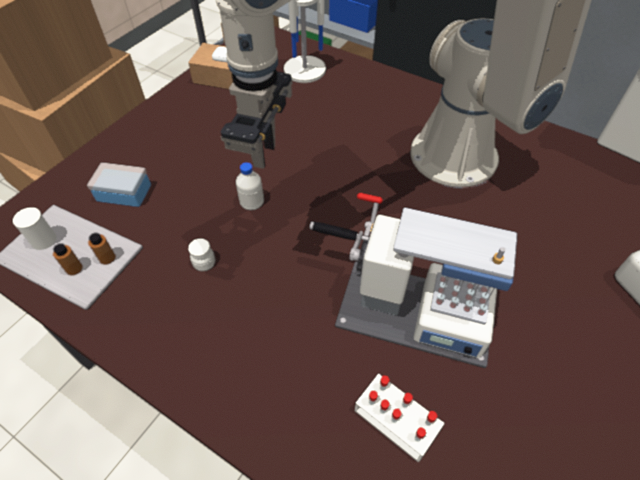

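The head did not move after release, the lever is over, the pawl is up and the bystanders stand where they were. I'm handing in now.

```bash
python3 - <<'E'
from rig import hand_in
print(hand_in())
E
```

```text
the job is handed in; nothing more can be done
None
```

The needle head is down on its depth stop with the crank let go, and I handed the job in at 23.4 s. No verdict was reported.

- **Lever:** I pushed it over with closed fingers until the force rose to about 4 N at the end stop.
- **Pawl:** I gripped the crank handle and wound up about 4 mm at the handle. The scene picture already showed the pawl sprung clear after the first 2 mm.
- **Lowering:** I let the head down along the crank arc, creeping at the end. Contact showed when the vertical wrist force went from about -4 N to +2 N, at a head height of about 264 mm. That is within about 4 mm of the camera estimates of the stop's height (261 to 268 mm).
- **Letting go:** I opened the fingers and retreated upwards.

The last pictures show the head in the same place before and after letting go, the lever over, the pawl up, and the rack, jar and bottle looking where they started. I judged those by eye and did not measure them. The wrist force was near zero with the robot clear of everything. I inferred the contact force on the stop from the wrist force, since it could not be measured directly. No check failed.

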